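Pack the short spice jars into the lidded caddy

TASK

Pack the spice caddy for the next shift: stand the three short jars upright in it, the wide one in the wide compartment and the two slim shakers one in each narrow compartment, then put the lid on so that it sits down level on the rim all round. The two tall jars do not fit under the lid: leave them, the oil bottle and the white mug standing where they are.

Things in the scene. Friction and masses are not known exactly. Their poses are not given: they have to be found in the camera images.
- shaker_a: slim short spice shaker to be packed: round, brown body with a paper label band and a black cap, standing upright on the counter; 42 mm diameter at the cap (top 18 mm), 39 mm at the body, 70 mm high, about 0.08 kg. Origin at the centre of its underside, z up. Identical to shaker_b.
- shaker_b: second slim short spice shaker to be packed, identical to shaker_a: 42 mm diameter at the cap (top 18 mm), 39 mm at the body, 70 mm high. Origin at the centre of its underside, z up.
- wide_jar: wide short spice jar to be packed: round, same brown body, paper label and black cap; 66 mm diameter at the cap (top 18 mm), 63 mm at the body, 70 mm high, about 0.18 kg. Origin at the centre of its underside, z up.
- tall_shaker: look-alike that stays: slim spice shaker, 42 mm diameter like the short ones but 112 mm high, same materials. Origin at the centre of its underside. Stands among the other jars.
- tall_jar: look-alike that stays: wide spice jar, 66 mm diameter like the short one but 112 mm high, same materials. Origin at the centre of its underside. Stands among the other jars.
- caddy: open white plastic box fixed to the counter left or right of the jars, 222 (its x) x 138 (y) x 90 mm high, walls and floor 4 mm. Origin at the centre of its underside, z up. Dividers across it, 70 mm high, 4 mm thick, at x = -45 and +19 mm make three compartments, each 130 mm in y, centred at y = 0: two narrow, 60 mm long in x, centred at x = -77 and -13; one wide, 86 mm long, at x = +64.
- lid: loose white caddy lid, 0.25 kg, flat on the counter right way up: plate 238 (its x) x 154 (y) x 8 mm; under it a plug 196 x 112 x 6 mm that enters the rim with 9 mm play all round; on top a centred black bar handle, 70 mm along x, 12 mm thick, 32 mm high. Origin at the centre of the plug's underside: plate top z = 14, handle top 46 mm; seated, 84 mm above the caddy's origin. Either way round.
- oil_bottle: bystander: green glass oil bottle, 68 mm diameter, 200 mm high, standing at the far left of the counter. Origin at the centre of its underside.
- white_mug: bystander: white ceramic mug, 76 mm diameter, 75 mm high, with a handle, standing at the far right of the counter. Origin at the centre of its underside.
Not all that is in view belongs to the job. Leave any yellow look-alike of the shaker_a alone. What is shaped like the wide_jar but pink is not meant.

How it is judged (in metres and radians):
On the way:
1. the three short jars stand upright in their compartments, before the lid goes on (x of wide_jar in the frame of caddy between 0.0505 and 0.0775 m and y of wide_jar in the frame of caddy between -0.035 and 0.035 m and z of wide_jar in the frame of caddy between 0.001 and 0.01 m and angle between wide_jar's own z axis and vertical below 0.12 rad and linear speed of wide_jar below 0.02 m/s and ((x of shaker_a in the frame of caddy between -0.0895 and -0.0645 m and y of shaker_a in the frame of caddy between -0.047 and 0.047 m and z of shaker_a in the frame of caddy between 0.001 and 0.01 m and angle between each of shaker_a, shaker_b's own z axis and vertical below 0.12 rad and linear speed of each of shaker_a, shaker_b below 0.02 m/s and x of shaker_b in the frame of caddy between -0.0255 and -0.0005 m and y of shaker_b in the frame of caddy between -0.047 and 0.047 m and z of shaker_b in the frame of caddy between 0.001 and 0.01 m) or (x of shaker_b in the frame of caddy between -0.0895 and -0.0645 m and y of shaker_b in the frame of caddy between -0.047 and 0.047 m and z of shaker_b in the frame of caddy between 0.001 and 0.01 m and angle between each of shaker_b, shaker_a's own z axis and vertical below 0.12 rad and linear speed of each of shaker_b, shaker_a below 0.02 m/s and x of shaker_a in the frame of caddy between -0.0255 and -0.0005 m and y of shaker_a in the frame of caddy between -0.047 and 0.047 m and z of shaker_a in the frame of caddy between 0.001 and 0.01 m))), for 0.2 s.
At the end, for the whole second after the job is handed in: Each short jar stands upright (0.12 rad) on the floor of its compartment: wide in wide, one slim in each narrow; the lid is down on the rim (origin 80 to 88 mm above the caddy's), within 16 mm of centre, level within 0.04 rad, long sides parallel within 0.15 rad; all at rest (all of step 1 and z of lid in the frame of caddy between 0.08 and 0.088 m and horizontal distance between lid and caddy below 0.016 m and angle between lid's own z axis and vertical below 0.04 rad and angle between the x axis of lid and the x axis of caddy, either way round below 0.15 rad and linear speed of lid below 0.02 m/s and angular speed of lid below 0.1 rad/s); the robot touches nothing.
It fails at once if the tall shaker is shifted by more than 30 mm or tipped (distance of tall_shaker from where it was at the start of the episode above 0.03 m or angle between tall_shaker's own z axis and vertical above 0.35 rad).
It fails at once if the tall jar is shifted by more than 30 mm or tipped (distance of tall_jar from where it was at the start of the episode above 0.03 m or angle between tall_jar's own z axis and vertical above 0.35 rad).
It fails at once if the oil bottle is shifted by more than 30 mm or tipped (distance of oil_bottle from where it was at the start of the episode above 0.03 m or angle between oil_bottle's own z axis and vertical above 0.35 rad).
It fails at once if the white mug is shifted by more than 30 mm or tipped (distance of white_mug from where it was at the start of the episode above 0.03 m or angle between white_mug's own z axis and vertical above 0.35 rad).
It also fails if it takes over 106 s, if anything falls off the work surface, if the arm or the gripper's body presses on something with over 40 N, if the wrist force passes 120 N, or if a joint passes its speed limit or range.

ROBOT

A 7-joint arm with a two-finger parallel gripper is mounted at the origin on the work surface. World frame = base frame: x ahead of the robot, y to its left, z up, the work surface at z = 0. Lengths are in mm, angles in rad, forces in N, time in s.
With the tool pointing down it reaches from about 425 to 875 mm from the base axis. Payload 4.7 kg.
Tool frame: the origin (TCP) lies at the very end of the fingers, on their centre line; the grasp point (between the pads) lies 19 mm behind it; z points along the fingers, y is the line along which they close (so a half turn about z gives the same grasp; the last joint's range is limited). The gripper opens to 85 mm and grips with 20 to 120 N. Pads are 22 mm wide; open, the fingers measure 114 mm over their backs; the gripper's body (76 mm by 85 mm) begins 54 mm behind the grasp point. The pads swing forward as they close: fully open they stand 13 mm farther back than shut.
Start: joints at [1.13, 0.321, -0.07, 1.45, 0.023, 1.371, -0.057], TCP at [285.518, -583.956, 231.349] pointing down, gripper open.
Joint ranges: [-2.86, 2.86], [-0.3, 2.09], [-1.38, 1.24], [0.06, 2.45], [-1.56, 4.7], [0.09, 2.05], [-2.69, 2.69]. Speed limits (rad/s): [2.57, 2.57, 3.14, 3.14, 3.14, 3.14, 3.14].

INTERFACE

Orientations are given as a unit quaternion [w, x, y, z].
In Python, from plant import read_state, vision, order, spotter gives the robot as it stands.
- The arm moves only by the shell command python3 -m creep 'ROWS'. ROWS is JSON, a list that holds one entry, the list of rows, each a list of 5 numbers: the shift along the tool's x, y, z each as a share of 0.75 m, from -1 to 1, then the turn about the tool's z as a share of pi rad, from -1 to 1, then the opening, from -1 (shut) to 1 (fully open). A call has 1 to 20 rows; each row is the pose to reach, as a shift and turn from the pose commanded when the call began, along the tool's axes at that moment, turning the shorter way round; what a row does not reach only later rows make up. A row lasts 1/8 s, in which the tool goes at most 62.5 mm and 10.7 degrees, less where a joint would pass 70% of its speed; a pose out of reach is approached as far as the arm can. A call with a number of a shift or a turn outside -1 to 1 is refused whole. A call with a gripper value outside its range is refused whole. The fingers move at their own pace and stop on an object; the grip force is fixed at half the most. Time passes only in rows, so rows that repeat a pose let the fingers close. It gives the time, the measured TCP pose, the force, the opening and the grip force at its end, in the units of the state.
- read_state(): the state, without advancing time (a new reading comes with each control period).
- vision.grab_frame(name): name is "scene" or "side" or "wrist"; returns the picture (480x640x3 uint8, red, green, blue); there is no depth.
- vision.camera_params(name): a dict with "mtx" (3x3 intrinsics, pixels), "dist" ([k1, k2, p1, p2, k3] as OpenCV has them; the pictures are not rectified), "T" (4x4, takes a point from camera to world coordinates). Camera axes: x right, y down, z forward; pixel columns grow to the right and rows downward; lengths in mm; the calibration is good to about 2 mm. A picture is of the moment at which its call begins: read the wrist's pose just before it. camera_params takes no time and is no camera call; for the wrist camera it gives the pose at the moment of the call.
- order.close_job(): hands the job in; it is judged then, once.
Trained networks look in the newest picture that a camera, given by its name, has taken for a name from the list of things; names that differ only in an ending like _2 or _b are one class to them, and where a whole thing is asked for, a point or a joint stands for the part that bears it (a point fixed in the world has none). Each returns a list of dicts, best first, with "p" (0 to 1); they miss things now and then, are a little off and sometimes report something else, mostly with a low value. They report only what shows in the picture. A call takes as long as a camera call. They do not tell look-alikes from the thing itself.
- spotter.regions_of(target, camera): "region" (480x640 bool, what is visible of it) and "bbox" ([centre column, centre row, width, height] in pixels, round what is visible of it).
The state is a dict: "time_s": time; "qpos": joint angles; "qvel": joint speeds; "effort": joint torques, N m; "ee_pos": TCP position; "tcp_rot": TCP orientation; "contact_force": force on the tool from outside, world axes, zero at the start; "moment": the same for the moment, N m; "opening": finger opening in mm; "finger_force": force on a finger pad.
Only numpy, scipy, OpenCV 4.12 (cv2) and the standard library are available. Lean on these libraries where they do the work, as an engineer would, in place of code of your own. Each camera call takes 0.05 s, during which the arm holds its last target. There are 200 camera calls.

## Working session

There is one attempt and no reset: what is moved stays moved. The work goes in short steps, Python scripts to look and compute and a shell command to move; the robot and the scene stay as the last step left them, time stands still between calls to the robot, and variables do not carry over. Pictures are saved under pics/ and viewed, at most 14 in all, crops included, and the job is handed in when it is done.

```bash
ls; mkdir -p pics; python3 - <<'E'
from plant import read_state, vision
import cv2, numpy as np
s=read_state(); print({k:np.round(v,3).tolist() for k,v in s.items()})
for n in ("scene","side"):
    cv2.imwrite(f"pics/{n}0.png", vision.grab_frame(n)[:,:,::-1])
    p=vision.camera_params(n); print(n,np.round(p["mtx"],1).tolist(),p["dist"],np.round(p["T"],3).tolist())
E
```

```text
pics
{'time_s': 0.0, 'qpos': [1.13, 0.322, -0.07, 1.452, 0.023, 1.371, -0.057], 'qvel': [0.0, -0.001, -0.001, 0.001, 0.0, -0.0, -0.0], 'effort': [-0.0, -49.358, -0.382, -31.433, 0.013, 0.011, -0.0], 'ee_pos': [285.25, -583.451, 230.218], 'tcp_rot': [-0.001, 0.974, 0.225, -0.0], 'contact_force': [0.459, 0.205, 0.773], 'moment': [0.001, 0.073, -0.032], 'finger_force': 0.0, 'opening': 85.246}
scene [[505.8, 0.0, 319.7], [0.0, 505.8, 237.4], [0.0, 0.0, 1.0]] [0.04717522 0.         0.         0.         0.        ] [[0.362, 0.61, -0.705, 1382.089], [0.932, -0.231, 0.279, -334.769], [0.007, -0.758, -0.652, 817.181], [0.0, 0.0, 0.0, 1.0]]
side [[621.0, 0.0, 325.3], [0.0, 621.0, 240.7], [0.0, 0.0, 1.0]] [-0.0087651  0.         0.         0.         0.       ] [[-0.972, -0.167, 0.164, 300.441], [-0.234, 0.66, -0.714, 1035.349], [0.011, -0.732, -0.681, 1053.41], [0.0, 0.0, 0.0, 1.0]]
```

View pics/scene0.png

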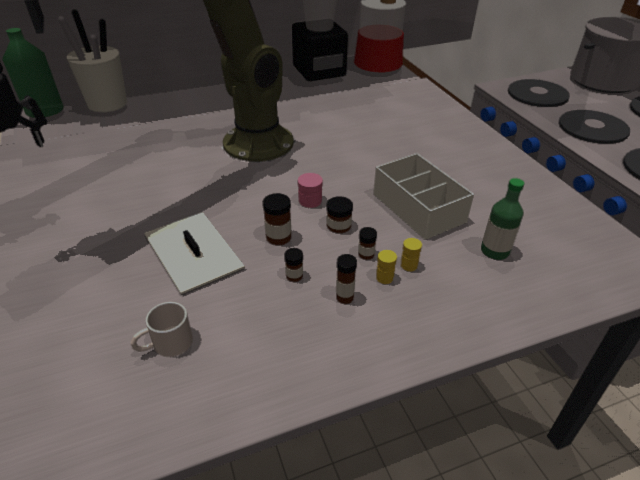

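View pics/side0.png

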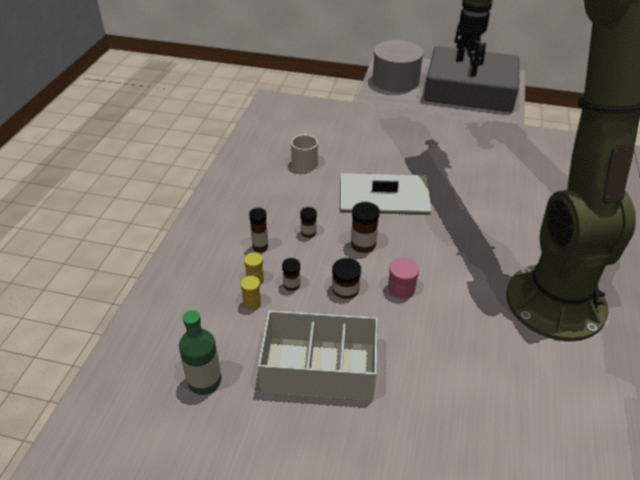

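The scene view (robot at the top) shows:
- short shakers at (294,265) and (368,243), and the wide jar at (339,214)
- tall jar at (277,219), tall shaker at (346,279)
- pink and yellow decoys at (310,191), (386,267) and (411,255)
- lid at (195,250), caddy at (422,195)

In the side view the caddy's wide compartment is at image left, which is +x. Next I measure with the networks.

```bash
cat > h.py <<'E'
import numpy as np, cv2
from plant import read_state, vision, order, spotter
from scipy.optimize import least_squares
def proj(P,cam):
    W=np.linalg.inv(np.asarray(cam["T"],float)); 
    return cv2.projectPoints(np.asarray(P,float).reshape(-1,3),cv2.Rodrigues(W[:3,:3])[0],W[:3,3],np.asarray(cam["mtx"],float),np.asarray(cam["dist"],float))[0][:,0]
def ray(u,v,cam):
    n=cv2.undistortPoints(np.array([[[u,v]]],float),np.asarray(cam["mtx"],float),np.asarray(cam["dist"],float))[0,0]
    T=np.asarray(cam["T"],float); return T[:3,3], T[:3,:3]@np.array([n[0],n[1],1])
def onplane(u,v,z,cam):
    o,d=ray(u,v,cam); return o+d*(z-o[2])/d[2]
A=np.linspace(0,2*np.pi,48)
def cyl(x,y,r,h,rb=None,z0=0):
    rb=r if rb is None else rb
    return np.vstack([np.c_[x+r*np.cos(A),y+r*np.sin(A),0*A+z0+h],np.c_[x+r*np.cos(A),y+r*np.sin(A),0*A+z0+h-18],np.c_[x+rb*np.cos(A),y+rb*np.sin(A),0*A+z0]])
def bb(p): return np.r_[p.min(0),p.max(0)]
def bbr(b): return np.array([b[0]-b[2]/2,b[1]-b[3]/2,b[0]+b[2]/2,b[1]+b[3]/2])
def fitcyl(boxes,cams,r,rb,x0):
    f=lambda q: np.concatenate([bb(proj(cyl(q[0],q[1],r,q[2],rb),c))-b for b,c in zip(boxes,cams)])
    s=least_squares(f,x0,loss="soft_l1"); return s.x,np.abs(f(s.x)).round(1)
E
python3 - <<'E'
from h import *
import pickle
D={}
for cam in ("scene","side"):
    c=vision.camera_params(cam); vision.grab_frame(cam)
    for n in ("shaker_a","wide_jar","tall_shaker","tall_jar","caddy","lid"):
        r=spotter.regions_of(n,cam); D[cam,n]=r
        print(cam,n)
        for d in r: 
            b=d["bbox"]; print("  ",round(d["p"],2),np.round(b,0), onplane(b[0],b[1],35,c)[:2].round(0), d["region"].sum())
pickle.dump(D,open("d.pkl","wb"))
E
```

```text
scene shaker_a
   0.98 [296. 265.  16.  32.] [608. -84.] 568
   0.97 [413. 256.  18.  35.] [675. 175.] 566
   0.91 [369. 245.  17.  36.] [603.  97.] 528
   0.78 [385. 266.  23.  36.] [680. 101.] 602
scene wide_jar
   0.79 [340. 216.  26.  36.] [479.  76.] 821
   0.62 [312. 191.  29.  36.] [356.  48.] 791
scene tall_shaker
   0.97 [347. 281.  22.  49.] [692.   2.] 925
   0.73 [423. 195. 100.  82.] [474. 315.] 5594
scene tall_jar
   0.71 [503. 222.  42.  85.] [644. 441.] 2127
   0.59 [276. 221.  28.  52.] [440. -78.] 1297
scene caddy
   0.82 [422. 197.  99.  82.] [480. 310.] 5386
scene lid
   0.85 [194. 254. 101.  82.] [ 489. -288.] 4586
side shaker_a
   0.97 [250. 292.  19.  34.] [666. 172.] 586
   0.82 [307. 223.  17.  33.] [603. -82.] 482
   0.79 [256. 267.  21.  23.] [679.  94.] 429
   0.78 [293. 273.  20.  33.] [590.  91.] 530
side wide_jar
   0.98 [403. 278.  34.  46.] [345.  45.] 1088
   0.95 [346. 278.  28.  46.] [470.  78.] 1043
   0.21 [199. 353.  43.  84.] [714. 353.] 2429
side tall_shaker
   0.85 [257. 230.  19.  50.] [718. -29.] 686
side tall_jar
   0.66 [366. 227.  27.  53.] [ 460. -104.] 1240
side caddy
   0.61 [316. 357. 122.  87.] [484. 305.] 9439
   0.5 [307. 222.  19.  31.] [605. -87.] 505
side lid
   0.66 [387. 193.  92.  40.] [ 430. -250.] 3101
```

```bash
cat >> h.py <<'E'
def box(x,y,yaw,L,W,z0,z1):
    c,s=np.cos(yaw),np.sin(yaw); P=np.array([[a*L/2,b*W/2,z] for z in (z0,z1) for a in (-1,1) for b in (-1,1)])
    return np.c_[x+c*P[:,0]-s*P[:,1],y+s*P[:,0]+c*P[:,1],P[:,2]]
def fitbox(masks,cams,L,W,z0,z1,x0):
    from scipy.optimize import minimize
    def f(q):
        t=0
        for m,c in zip(masks,cams):
            im=np.zeros((480,640),np.uint8); h=cv2.convexHull(proj(box(q[0],q[1],q[2],L,W,z0,z1),c).astype(np.float32))
            cv2.fillConvexPoly(im,np.round(h*16).astype(np.int32),1,shift=4); i=im>0
            t+=1-(i&m).sum()/(i|m).sum()
        return t
    s=minimize(f,x0,method="Nelder-Mead",options=dict(initial_simplex=[np.add(x0,d) for d in ((0,0,0),(20,0,0),(0,20,0),(0,0,.15))],xatol=.01,fatol=1e-5)); return s.x,s.fun
E
python3 - <<'E'
from h import *
import pickle
D=pickle.load(open("d.pkl","rb")); C={c:vision.camera_params(c) for c in ("scene","side")}; cs=[C["scene"],C["side"]]
def go(n,i,j,r,rb,x0):
    print(n,*[np.round(v,1) for v in fitcyl([bbr(D["scene",n][i]["bbox"]),bbr(D["side",n][j]["bbox"])],cs,r,rb,x0)])
go("shaker_a",0,1,21,19.5,[606,-83,70]); go("shaker_a",2,3,21,19.5,[597,95,70]); go("wide_jar",0,1,33,31.5,[475,77,70])
go("shaker_a",1,0,21,21,[670,174,70]);go("shaker_a",3,2,21,21,[680,98,70]);go("wide_jar",1,0,33,33,[350,46,70])
go("tall_shaker",0,0,21,19.5,[700,-20,112]);go("tall_jar",1,0,33,31.5,[450,-100,112])
m=lambda n:[D[c,n][0]["region"] for c in ("scene","side")]
for cc,mm in ((cs,m),(cs[:1],lambda n:m(n)[:1]),(cs[1:],lambda n:m(n)[1:])):
    print("caddy",fitbox(mm("caddy"),cc,222,138,0,90,[480,307,0])); print("lid",fitbox(mm("lid"),cc,238,154,6,14,[460,-270,0]))
w=vision.camera_params("wrist"); s=read_state(); print(np.round(w["mtx"],1).tolist(),w["dist"],np.round(w["T"],3).tolist(),s["ee_pos"])
E
```

```text
shaker_a [604.1 -83.8  64. ] [2.7 1.2 1.1 0.3 0.1 1.8 0.3 1.3]
shaker_a [594.  94.  67.] [3.5 0.5 1.3 3.3 1.7 0.5 2.7 0.8]
wide_jar [473.7  76.9  67.4] [0.5 1.7 0.  0.5 1.9 1.7 0.1 2.7]
shaker_a [668.8 171.8  65.9] [4.1 0.  0.3 1.6 2.3 0.  0.4 0.8]
shaker_a [676.9 101.8  64.1] [0.4 0.8 1.  1.3 0.1 1.3 0.7 8.2]
wide_jar [347.1  47.3  73. ] [0.5 2.7 3.4 1.6 0.1 1.2 1.7 1.3]
tall_shaker [709.1  -8.  109.6] [0.1 1.2 0.2 0.  0.8 1.8 0.1 2.5]
tall_jar [460.8 -82.1 106.5] [0.7 0.8 0.2 1.  1.7 1.1 0.1 1.5]
caddy (array([4.76308176e+02, 3.02992835e+02, 1.57840525e-01]), np.float64(0.08328288064834699))
lid (array([ 4.42290847e+02, -2.86170529e+02,  2.05792803e-01]), np.float64(0.15390383207365443))
caddy (array([4.77709640e+02, 3.02865602e+02, 1.00464801e-01]), np.float64(0.04022166607079014))
lid (array([ 4.45567740e+02, -2.86782344e+02,  2.20784654e-01]), np.float64(0.04577611319184349))
caddy (array([4.77211815e+02, 3.03654634e+02, 1.71653812e-01]), np.float64(0.03614826917185743))
lid (array([ 4.40980093e+02, -2.85560495e+02,  2.16127873e-01]), np.float64(0.1060824445085039))
[[432.1, 0.0, 323.2], [0.0, 432.1, 236.9], [0.0, 0.0, 1.0]] [0.02403664 0.         0.         0.         0.        ] [[0.439, -0.859, -0.265, 353.011], [-0.899, -0.419, -0.129, -550.778], [-0.0, 0.295, -0.956, 373.456], [0.0, 0.0, 0.0, 1.0]] [ 285.51955034 -583.95673332  231.3591146 ]
```

```bash
cat >> h.py <<'E'
from scipy.spatial.transform import Rotation as Ro
def heading():
    q=read_state()["tcp_rot"]; R=Ro.from_quat(np.r_[q[1:],q[0]]).as_matrix(); return R
def go_to(*pts):
    """pts (x,y,z,heading of tool x): prints shares from the present pose"""
    s=read_state(); R=heading(); h=np.arctan2(R[1,0],R[0,0]); p=np.asarray(s["ee_pos"])
    print("now",p.round(1),"h",round(h,4),"t",round(s["time_s"],2),"open",round(s["opening"],1))
    # tool frame ideal: z down
    c,sn=np.cos(h),np.sin(h); Rt=np.array([[c,sn,0],[sn,-c,0],[0,0,-1]])
    for x,y,z,g in pts:
        d=Rt.T@(np.array([x,y,z])-p)/750; t=((h-g+np.pi)%(2*np.pi)-np.pi)/np.pi
        print((x,y,z,g),"->",d.round(4).tolist(),round(t,4),"rows>=",int(np.ceil(np.linalg.norm(d)*750/62.5)))
E
python3 -c "
from h import *
go_to((420,-286,260,.15),(540,10,290,.15))"
```

```text
now [ 285.5 -584.   231.4] h 0.4548 t 0.8 open 85.5
(420, -286, 260, 0.15) -> [0.3356, -0.2781, -0.0382] 0.097 rows>= 6
(540, 10, 290, 0.15) -> [0.6527, -0.5624, -0.0782] 0.097 rows>= 11
```

```bash
python3 -m creep '[[[0.3356,-0.2781,-0.0382,0.097,1],[0.3356,-0.2781,-0.0382,0.097,1],[0.3356,-0.2781,-0.0382,0.097,1],[0.3356,-0.2781,-0.0382,0.097,1],[0.3356,-0.2781,-0.0382,0.097,1],[0.3356,-0.2781,-0.0382,0.097,1],[0.3356,-0.2781,-0.0382,0.097,1],[0.3356,-0.2781,-0.0382,0.097,1],[0.3356,-0.2781,-0.0382,0.097,1],[0.3356,-0.2781,-0.0382,0.097,1]]]'
python3 - <<'E'
from h import *
import pickle
go_to((540,10,290,.15))
cam=vision.camera_params("wrist"); im=vision.grab_frame("wrist"); cv2.imwrite("pics/w1.png",im[:,:,::-1]); pickle.dump((cam,im),open("w1.pkl","wb"))
for d in spotter.regions_of("lid","wrist"):
    print(round(d["p"],2),np.round(d["bbox"]),d["region"].sum(), fitbox([d["region"]],[cam],238,154,6,14,[442,-286,.21]))
E
```

```text
time_s: 2.05
ee_pos: [419.4, -287.1, 259.7]
tcp_rot: [-0.0, 0.997, 0.074, -0.0]
contact_force: [0.6, 0.3, 0.1]
opening: 85.4
finger_force: 0.0
now [ 419.4 -287.1  259.7] h 0.1479 t 2.05 open 85.4
(540, 10, 290, 0.15) -> [0.2174, -0.3681, -0.0404] -0.0007 rows>= 6
0.62 [320. 150. 188. 277.] 46240 (array([ 4.41215350e+02, -2.86616636e+02,  2.10462078e-01]), np.float64(0.029328406776814364))
```

View pics/w1.png

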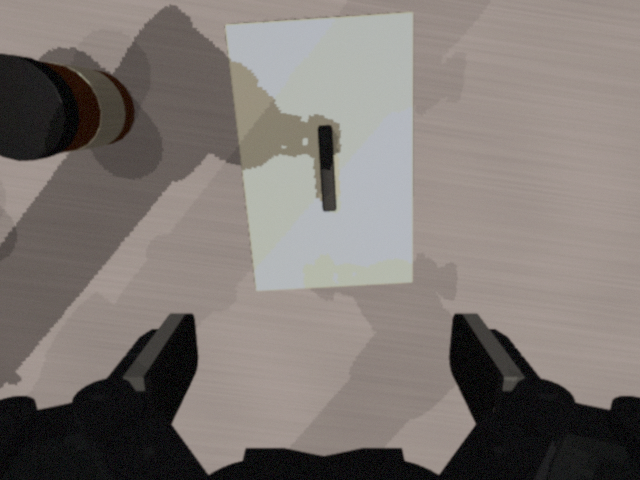

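The wrist picture shows the lid plate with corners near (226,25), (413,12), (413,283) and (257,291), and the handle at (327,168). The tall jar is at left.

```bash
python3 -m creep '[[[0.217,-0.368,-0.04,0,1],[0.217,-0.368,-0.04,0,1],[0.217,-0.368,-0.04,0,1],[0.217,-0.368,-0.04,0,1],[0.217,-0.368,-0.04,0,1],[0.217,-0.368,-0.04,0,1],[0.217,-0.368,-0.04,0,1],[0.217,-0.368,-0.04,0,1],[0.217,-0.368,-0.04,0,1]]]'
python3 - <<'E'
from h import *
import pickle
cam,im=pickle.load(open("w1.pkl","rb"))
P=np.array([onplane(u,v,14,cam) for u,v in ((226,25),(413,12),(413,283),(257,291))]); print("lid",P[:,:2].round(1).tolist(),P.mean(0).round(1), [np.arctan2(*(a-b)[1::-1]).round(3) for a,b in ((P[0],P[3]),(P[1],P[2]))])
go_to((477,280,290,.15))
cam=vision.camera_params("wrist"); im=vision.grab_frame("wrist"); cv2.imwrite("pics/w2.png",im[:,:,::-1]); out=[cam,im]
for n,r,rb in (("shaker_a",21,19.5),("wide_jar",33,31.5)):
  for d in spotter.regions_of(n,"wrist"):
    out.append((n,d)); b=bbr(d["bbox"]); c=onplane(d["bbox"][0],d["bbox"][1],40,cam)
    f=lambda q: bb(proj(cyl(q[0],q[1],r,70,rb),cam))-b
    s=least_squares(f,c[:2],loss="soft_l1"); print(n,round(d["p"],2),np.round(d["bbox"]),s.x.round(1),f(s.x).round(1))
pickle.dump(out,open("w2.pkl","wb"))
E
```

```text
time_s: 3.28
ee_pos: [539.4, 9.2, 289.8]
tcp_rot: [0.0, 0.997, 0.073, -0.0]
contact_force: [0.0, 0.9, -0.0]
opening: 85.6
finger_force: 0.0
lid [[541.5, -188.8], [572.9, -336.8], [341.6, -386.2], [311.0, -237.4]] [ 441.7 -287.3   14. ] [np.float64(0.207), np.float64(0.21)]
now [539.4   9.2 289.8] h 0.1469 t 3.27 open 85.6
(477, 280, 290, 0.15) -> [-0.0295, -0.3693, -0.0003] -0.001 rows>= 5
shaker_a 0.94 [233. 112.  61.  54.] [595.1  94.6] [-0.4 -0.5  0.5  0.5]
shaker_a 0.89 [444. 137.  64.  55.] [602.  -86.7] [-1.9  0.9  1.1 -0.9]
shaker_a 0.78 [236.  20.  63.  33.] [653.5  96.3] [-0.7 -1.1  1.  31.5]
shaker_a 0.77 [147.  20.  89.  39.] [644.1 171.3] [ 1.4 -1.4 -5.5 26.2]
shaker_a 0.52 [412. 296.  90. 113.] [ 428.4 -110.3] [32.3 40.7 -1.6 -3.5]
wide_jar 0.83 [238. 250.  77.  82.] [470.8  78.6] [-1.2 -2.3  2.2  2.3]
wide_jar 0.73 [258. 368.  70.  91.] [343.6  46.3] [-0.6 -0.3  0.7  0.3]
```

View pics/w2.png

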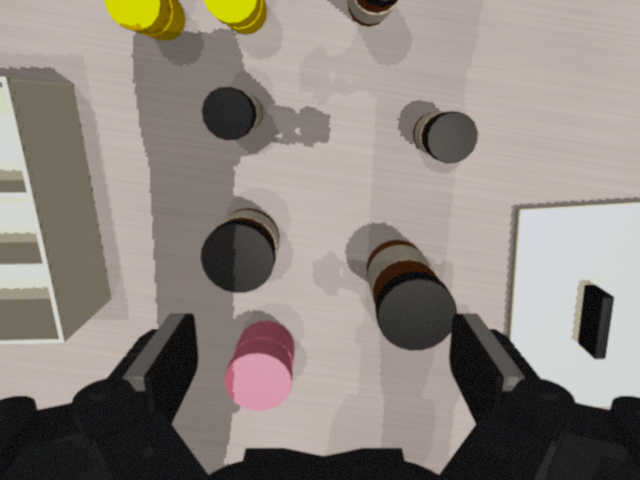

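This view shows shaker caps at (229,112) and (449,137), the wide short cap at (238,255) and the tall jar at (415,312). The tall shaker is at (372,5), the yellow decoys are at the top and the pink one is at (262,370). Now the caddy.

```bash
python3 -m creep '[[[-0.03,-0.37,0,0,1],[-0.03,-0.37,0,0,1],[-0.03,-0.37,0,0,1],[-0.03,-0.37,0,0,1],[-0.03,-0.37,0,0,1],[-0.03,-0.37,0,0,1],[-0.03,-0.37,0,0,1],[-0.03,-0.37,0,0,1]]]'
python3 - <<'E'
from h import *
import pickle
cam,im=pickle.load(open("w2.pkl","rb"))[:2]
g=cv2.medianBlur(cv2.cvtColor(im,cv2.COLOR_RGB2GRAY),5)
for (u,v),r in (((229,112),21),((449,137),21),((238,255),33)):
    print("cap",onplane(u,v,70,cam).round(1))
cam=vision.camera_params("wrist"); im=vision.grab_frame("wrist"); cv2.imwrite("pics/w3.png",im[:,:,::-1]); pickle.dump((cam,im),open("w3.pkl","wb"))
for d in spotter.regions_of("caddy","wrist"):
    print(round(d["p"],2),np.round(d["bbox"]), fitbox([d["region"]],[cam],222,138,0,90,[477,303,.15]))
E
```

```text
time_s: 4.42
ee_pos: [476.9, 280.3, 289.8]
tcp_rot: [0.0, 0.997, 0.073, 0.0]
contact_force: [0.3, -0.5, 0.6]
opening: 85.6
finger_force: 0.0
cap [595.8  94.2  70. ]
cap [602.4 -84.9  70. ]
cap [475.4  76.5  70. ]
0.97 [287. 182. 188. 274.] (array([4.76170646e+02, 3.04335326e+02, 1.61813631e-01]), np.float64(0.021501351632356003))
```

View pics/w3.png

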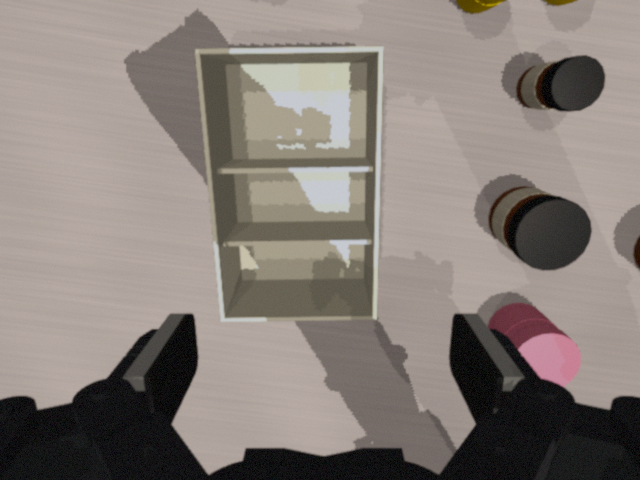

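The caddy's outer rim corners are at about (195,48), (383,46), (377,319) and (220,321), with the wide compartment at the top (+x). The shaker cap is at (577,82) and the wide cap at (553,231).

```bash
python3 - <<'E'
from h import *
import pickle
c2=pickle.load(open("w2.pkl","rb"))[0]; c3=pickle.load(open("w3.pkl","rb"))[0]; c1=pickle.load(open("w1.pkl","rb"))[0]
def tri(obs):
    A=[];b=[]
    for u,v,c in obs:
        o,d=ray(u,v,c); d/=np.linalg.norm(d); M=np.eye(3)-np.outer(d,d); A.append(M); b.append(M@o)
    return np.linalg.lstsq(np.vstack(A),np.hstack(b),rcond=None)[0].round(1)
print("b",tri([(229,112,c2),(577,82,c3)]),"wide",tri([(238,255,c2),(553,231,c3)]),"handle top",tri([(325,151,c1),(606,320,c2)]))
print("rim corner",tri([(377,319,c3),(62,341,c2)]))
for z in (88,90,92):
    P=np.array([onplane(u,v,z,c3) for u,v in ((195,48),(383,46),(377,319),(220,321))]); n=np.linalg.norm
    print(z,P.mean(0).round(1),[n(P[i]-P[(i+1)%4]).round(1) for i in range(4)],[np.arctan2(*(a-b)[1::-1]).round(3) for a,b in ((P[0],P[3]),(P[1],P[2]))])
R=lambda th:np.array([[np.cos(th),-np.sin(th)],[np.sin(th),np.cos(th)]])
for x in (-77,-13,64): print(x,(np.array([476.5,303.5])+R(.16)@[x,0]).round(1))
go_to((475.5,76.5,180,.16),(475.5,76.5,30,.16))
E
```

```text
b [595.5  95.   65.6] wide [474.3  76.9  66.9] handle top [ 455.6 -281.6   50.3]
rim corner [380.4 218.8  91.6]
88 [476.4 304.1  88. ] [np.float64(137.2), np.float64(221.8), np.float64(138.8), np.float64(222.0)] [np.float64(0.156), np.float64(0.164)]
90 [476.9 304.   90. ] [np.float64(136.4), np.float64(220.5), np.float64(138.0), np.float64(220.8)] [np.float64(0.156), np.float64(0.164)]
92 [477.3 303.9  92. ] [np.float64(135.6), np.float64(219.2), np.float64(137.2), np.float64(219.5)] [np.float64(0.156), np.float64(0.164)]
-77 [400.5 291.2]
-13 [463.7 301.4]
64 [539.7 313.7]
now [476.6 280.8 289.9] h 0.1475 t 4.53 open 85.1
(475.5, 76.5, 180, 0.16) -> [-0.0415, 0.2693, 0.1465] -0.004 rows>= 4
(475.5, 76.5, 30, 0.16) -> [-0.0415, 0.2693, 0.3465] -0.004 rows>= 6
```

```bash
python3 -m creep '[[[-0.0415,0.2693,0.12,-0.004,1],[-0.0415,0.2693,0.12,-0.004,1],[-0.0415,0.2693,0.12,-0.004,1],[-0.0415,0.2693,0.12,-0.004,1],[-0.0415,0.2693,0.1465,-0.004,1],[-0.0415,0.2693,0.18,-0.004,1],[-0.0415,0.2693,0.22,-0.004,1],[-0.0415,0.2693,0.22,-0.004,1]]]'
python3 - <<'E'
from h import *
go_to((475.2,76.7,30,.16))
cam=vision.camera_params("wrist"); im=vision.grab_frame("wrist"); cv2.imwrite("pics/w4.png",im[:,:,::-1])
E
```

```text
time_s: 5.52
ee_pos: [473.6, 76.9, 123.2]
tcp_rot: [-0.0, 0.997, 0.081, -0.002]
contact_force: [0.3, -0.5, 1.0]
opening: 85.3
finger_force: 0.0
now [473.6  76.9 123.2] h 0.1616 t 5.53 open 85.3
(475.2, 76.7, 30, 0.16) -> [0.0021, 0.0007, 0.1243] 0.0005 rows>= 2
```

View pics/w4.png

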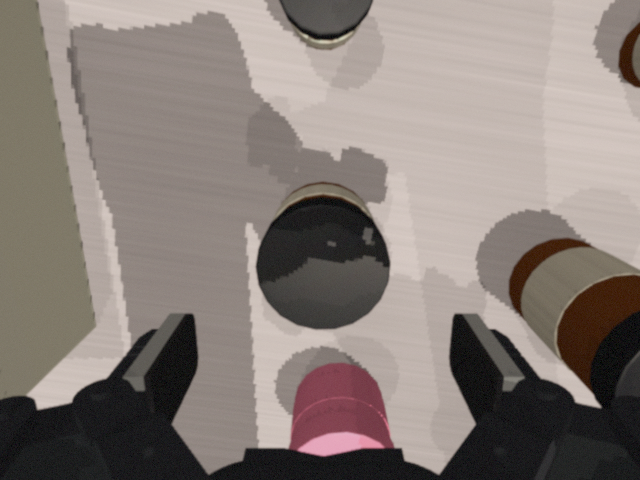

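The wide cap is centred between the fingers at (323,262), so I descend and grip.

```bash
python3 -m creep '[[[0.002,0.0007,0.04,0,1],[0.002,0.0007,0.08,0,1],[0.002,0.0007,0.11,0,1],[0.002,0.0007,0.1243,0,1],[0.002,0.0007,0.1243,0,1],[0.002,0.0007,0.1243,0,-1],[0.002,0.0007,0.1243,0,-1],[0.002,0.0007,0.1243,0,-1],[0.002,0.0007,0.1243,0,-1],[0.002,0.0007,0.1243,0,-1],[0.002,0.0007,0.1243,0,-1],[0.002,0.0007,0.08,0,-1],[0.002,0.0007,0.02,0,-1],[0.002,0.0007,-0.08,0,-1],[0.002,0.0007,-0.08,0,-1],[0.002,0.0007,-0.08,0,-1]]]'
python3 -c "
from h import *
go_to((540,314,182,.16),(540,314,60,.16),(540,314,36,.16))"
```

```text
time_s: 7.58
ee_pos: [477.3, 77.5, 185.6]
tcp_rot: [0.0, 0.997, 0.081, 0.001]
contact_force: [-0.7, -0.9, -2.4]
opening: 64.2
finger_force: 66.8
now [477.3  77.5 185.6] h 0.1625 t 7.58 open 64.2
(540, 314, 182, 0.16) -> [0.1335, -0.2977, 0.0048] 0.0008 rows>= 4
(540, 314, 60, 0.16) -> [0.1335, -0.2977, 0.1674] 0.0008 rows>= 5
(540, 314, 36, 0.16) -> [0.1335, -0.2977, 0.1994] 0.0008 rows>= 5
```

```bash
python3 -m creep '[[[0.1335,-0.2977,0.0048,0,-1],[0.1335,-0.2977,0.0048,0,-1],[0.1335,-0.2977,0.0048,0,-1],[0.1335,-0.2977,0.0048,0,-1],[0.1335,-0.2977,0.0048,0,-1],[0.1335,-0.2977,0.0048,0,-1],[0.1335,-0.2977,0.0048,0,-1]]]'
python3 - <<'E'
from h import *
go_to((540,314,60,.16),(540,314,35,.16))
im=vision.grab_frame("wrist"); cv2.imwrite("pics/w5.png",im[:,:,::-1])
E
```

```text
time_s: 8.45
ee_pos: [539.6, 312.0, 180.3]
tcp_rot: [0.001, 0.997, 0.08, -0.001]
contact_force: [-0.2, 0.1, -1.2]
opening: 64.6
finger_force: 67.2
now [539.6 312.  180.3] h 0.1604 t 8.45 open 64.6
(540, 314, 60, 0.16) -> [0.0009, -0.0026, 0.1604] 0.0001 rows>= 2
(540, 314, 35, 0.16) -> [0.0009, -0.0026, 0.1938] 0.0001 rows>= 3
```

View pics/w5.png

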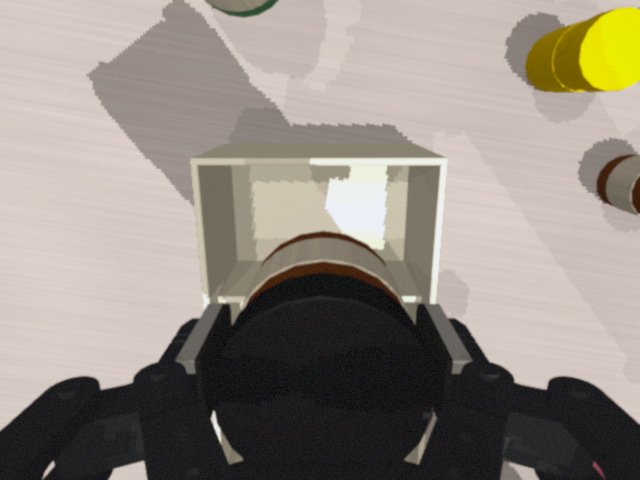

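The jar is held upright and aligned over the wide compartment (rim at columns 195–445). Lowering it.

```bash
python3 -m creep '[[[0.0009,-0.0026,0.06,0,-1],[0.0009,-0.0026,0.11,0,-1],[0.0009,-0.0026,0.15,0,-1],[0.0009,-0.0026,0.17,0,-1],[0.0009,-0.0026,0.185,0,-1],[0.0009,-0.0026,0.192,0,-1],[0.0009,-0.0026,0.192,0,-1],[0.0009,-0.0026,0.192,0,-1]]]'
python3 -c "
from h import *
go_to((540,314,130,.16),(540,314,35,.16))"
```

```text
time_s: 9.5
ee_pos: [540.4, 316.5, 38.1]
tcp_rot: [-0.0, 0.997, 0.081, 0.001]
contact_force: [0.3, -0.0, -1.6]
opening: 64.6
finger_force: 67.4
now [540.4 316.5  38.1] h 0.1627 t 9.5 open 64.6
(540, 314, 130, 0.16) -> [-0.0011, 0.0032, -0.1225] 0.0009 rows>= 2
(540, 314, 35, 0.16) -> [-0.0011, 0.0032, 0.0041] 0.0009 rows>= 1
```

```bash
python3 -m creep '[[[0,0,0.003,0,-1],[0,0,0.004,0,-1],[0,0,0.004,0,-1]]]'
```

```text
time_s: 9.88
ee_pos: [540.5, 316.7, 37.4]
tcp_rot: [0.0, 0.997, 0.081, 0.001]
contact_force: [-4.7, -3.8, 13.9]
opening: 64.3
finger_force: 68.5
```

Touching the floor (14 N). Release and rise.

```bash
python3 -m creep '[[[0,0,0,0,0.7],[0,0,0,0,0.8],[0,0,0,0,0.8],[0,0,0,0,0.8],[0,0,-0.03,0,0.8],[0,0,-0.08,0,0.8],[0,0,-0.15,0,0.8],[0,0,-0.2,0,0.8],[0,0,-0.2,0,0.8]]]'
python3 - <<'E'
from h import *
go_to((595.3,94.5,170,.16),(595.3,94.5,100,.16))
cam=vision.camera_params("wrist"); im=vision.grab_frame("wrist"); cv2.imwrite("pics/w6.png",im[:,:,::-1])
E
```

```text
time_s: 11.0
ee_pos: [541.3, 318.9, 189.7]
tcp_rot: [-0.002, 0.997, 0.082, 0.004]
contact_force: [-0.9, -0.4, 0.2]
opening: 76.8
finger_force: 0.0
now [541.3 318.9 189.7] h 0.1638 t 11.0 open 76.8
(595.3, 94.5, 170, 0.16) -> [0.0222, 0.3069, 0.0263] 0.0012 rows>= 4
(595.3, 94.5, 100, 0.16) -> [0.0222, 0.3069, 0.1197] 0.0012 rows>= 4
```

View pics/w6.png

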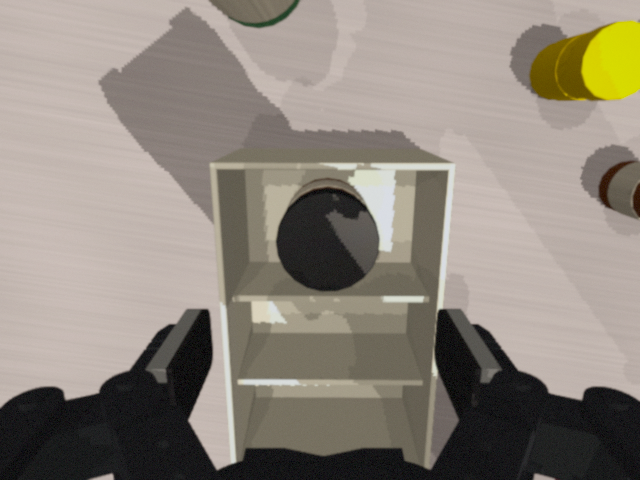

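The wide jar stands upright in the wide compartment, cap at (328,240). Next, shaker b.

```bash
python3 -m creep '[[[0.0222,0.3069,0.0263,0,0.8],[0.0222,0.3069,0.0263,0,0.8],[0.0222,0.3069,0.0263,0,0.8],[0.0222,0.3069,0.0263,0,0.8],[0.0222,0.3069,0.0263,0,0.8],[0.0222,0.3069,0.06,0,0.8],[0.0222,0.3069,0.1,0,0.8],[0.0222,0.3069,0.1,0,0.8]]]'
python3 - <<'E'
from h import *
go_to((595.3,94.7,36,.16))
cam=vision.camera_params("wrist"); im=vision.grab_frame("wrist"); cv2.imwrite("pics/w7.png",im[:,:,::-1])
for d in spotter.regions_of("shaker_a","wrist"):
    b=bbr(d["bbox"]); c=onplane(d["bbox"][0],d["bbox"][1],60,cam)
    f=lambda q: bb(proj(cyl(q[0],q[1],21,70,19.5),cam))-b
    s=least_squares(f,c[:2],loss="soft_l1"); print(round(d["p"],2),np.round(d["bbox"]),s.x.round(1),f(s.x).round(1))
E
```

```text
time_s: 12.05
ee_pos: [590.9, 92.9, 106.7]
tcp_rot: [-0.0, 0.997, 0.082, -0.003]
contact_force: [0.8, 0.2, 0.5]
opening: 77.1
finger_force: 0.0
now [590.9  92.9 106.7] h 0.1649 t 12.05 open 77.1
(595.3, 94.7, 36, 0.16) -> [0.0062, -0.0014, 0.0942] 0.0015 rows>= 2
0.9 [615. 272.  51.  86.] [612.7 -22.6] [-101.4  -31.8    1.     2.7]
0.88 [168.  70. 141. 116.] [665.1 171.7] [-0.2 -0.8  0.3  1.2]
0.79 [342.  59. 110. 118.] [680.9 100.9] [-0.3 -0.5  0.3  0.7]
0.75 [320. 253.  91. 116.] [595.4  95.4] [-1.9 -1.5  1.9  1.3]
```

```bash
python3 -m creep '[[[0.006,-0.002,0.04,0,0.8],[0.006,-0.002,0.07,0,0.8],[0.006,-0.002,0.094,0,0.8],[0.006,-0.002,0.094,0,0.8],[0.006,-0.002,0.094,0,-1],[0.006,-0.002,0.094,0,-1],[0.006,-0.002,0.094,0,-1],[0.006,-0.002,0.094,0,-1],[0.006,-0.002,0.094,0,-1],[0.006,-0.002,0.094,0,-1],[0.006,-0.002,0.094,0,-1],[0.006,-0.002,0.06,0,-1],[0.006,-0.002,0,0,-1],[0.006,-0.002,-0.08,0,-1],[0.006,-0.002,-0.1,0,-1],[0.006,-0.002,-0.1,0,-1]]]'
python3 -c "
from h import *
go_to((464,302,182,.16),(464,302,60,.16),(464,302,42,.16))"
```

```text
time_s: 14.15
ee_pos: [598.2, 93.9, 185.0]
tcp_rot: [0.0, 0.997, 0.081, 0.001]
contact_force: [-0.2, 1.1, -2.1]
opening: 40.3
finger_force: 60.7
now [598.2  93.9 185. ] h 0.1624 t 14.15 open 40.3
(464, 302, 182, 0.16) -> [-0.1316, -0.3028, 0.0039] 0.0008 rows>= 4
(464, 302, 60, 0.16) -> [-0.1316, -0.3028, 0.1666] 0.0008 rows>= 5
(464, 302, 42, 0.16) -> [-0.1316, -0.3028, 0.1906] 0.0008 rows>= 5
```

```bash
python3 -m creep '[[[-0.1316,-0.3028,0.0039,0,-1],[-0.1316,-0.3028,0.0039,0,-1],[-0.1316,-0.3028,0.0039,0,-1],[-0.1316,-0.3028,0.0039,0,-1],[-0.1316,-0.3028,0.0039,0,-1],[-0.1316,-0.3028,0.0039,0,-1],[-0.1316,-0.3028,0.0039,0,-1],[-0.1316,-0.3028,0.0039,0,-1]]]'
python3 - <<'E'
from h import *
go_to((464,302,60,.16),(464,302,42,.16))
im=vision.grab_frame("wrist"); cv2.imwrite("pics/w8.png",im[:,:,::-1])
E
```

```text
time_s: 15.15
ee_pos: [464.4, 300.6, 180.9]
tcp_rot: [0.0, 0.997, 0.08, -0.0]
contact_force: [-0.3, -0.4, -1.9]
opening: 40.3
finger_force: 60.8
now [464.4 300.6 180.9] h 0.16 t 15.15 open 40.3
(464, 302, 60, 0.16) -> [-0.0002, -0.0019, 0.1611] -0.0 rows>= 2
(464, 302, 42, 0.16) -> [-0.0002, -0.0019, 0.1851] -0.0 rows>= 3
```

View pics/w8.png

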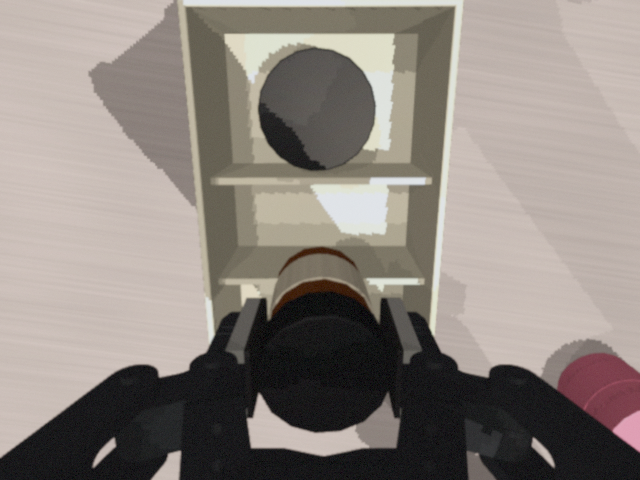

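The shaker is held upright between the fingers, lined up with the middle compartment. Lowering.

```bash
python3 -m creep '[[[0,-0.0019,0.06,0,-1],[0,-0.0019,0.11,0,-1],[0,-0.0019,0.15,0,-1],[0,-0.0019,0.17,0,-1],[0,-0.0019,0.182,0,-1],[0,-0.0019,0.186,0,-1],[0,-0.0019,0.186,0,-1],[0,-0.0019,0.186,0,-1]]]'
```

```text
time_s: 16.2
ee_pos: [464.5, 303.7, 44.3]
tcp_rot: [0.0, 0.997, 0.081, 0.001]
contact_force: [-2.0, -2.0, 7.5]
opening: 40.3
finger_force: 61.6
```

```bash
python3 -m creep '[[[0,0,0,0,0.5],[0,0,0,0,0.5],[0,0,0,0,0.5],[0,0,0,0,0.5],[0,0,-0.03,0,0.5],[0,0,-0.08,0,0.5],[0,0,-0.15,0,0.5],[0,0,-0.19,0,0.5],[0,0,-0.19,0,0.5]]]'
python3 - <<'E'
from h import *
go_to((602.3,-85.8,182,.16),(602.3,-85.8,106,.16))
im=vision.grab_frame("wrist"); cv2.imwrite("pics/w9.png",im[:,:,::-1])
E
```

```text
time_s: 17.32
ee_pos: [464.8, 304.6, 187.1]
tcp_rot: [-0.001, 0.997, 0.081, 0.002]
contact_force: [-0.9, -0.6, -0.9]
opening: 64.1
finger_force: 0.0
now [464.8 304.6 187.1] h 0.1626 t 17.32 open 64.1
(602.3, -85.8, 182, 0.16) -> [0.0967, 0.5433, 0.0068] 0.0008 rows>= 7
(602.3, -85.8, 106, 0.16) -> [0.0967, 0.5433, 0.1081] 0.0008 rows>= 7
```

View pics/w9.png

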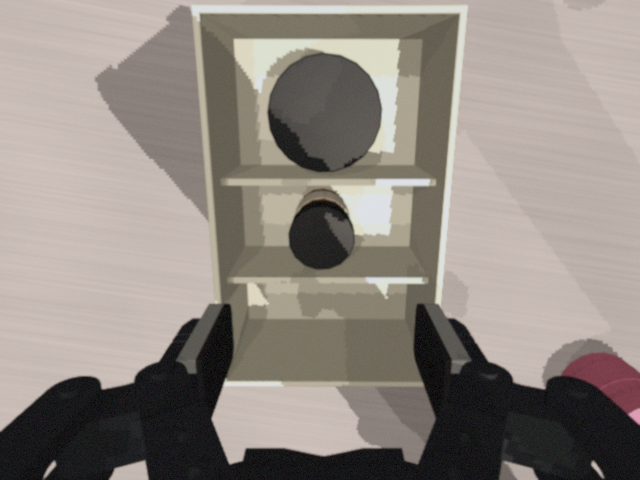

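Both jars stand in place: wide cap at (325,112), shaker cap at (322,234). Now the other shaker.

```bash
python3 -m creep '[[[0.0967,0.5433,0.0068,0,0.8],[0.0967,0.5433,0.0068,0,0.8],[0.0967,0.5433,0.0068,0,0.8],[0.0967,0.5433,0.0068,0,0.8],[0.0967,0.5433,0.0068,0,0.8],[0.0967,0.5433,0.0068,0,0.8],[0.0967,0.5433,0.0068,0,0.8],[0.0967,0.5433,0.0068,0,0.8],[0.0967,0.5433,0.0068,0,0.8],[0.0967,0.5433,0.06,0,0.8],[0.0967,0.5433,0.1,0,0.8],[0.0967,0.5433,0.1,0,0.8]]]'
python3 - <<'E'
from h import *
cam=vision.camera_params("wrist"); im=vision.grab_frame("wrist"); cv2.imwrite("pics/w10.png",im[:,:,::-1])
for d in spotter.regions_of("shaker_a","wrist"):
    b=bbr(d["bbox"]); c=onplane(d["bbox"][0],d["bbox"][1],60,cam)
    f=lambda q: bb(proj(cyl(q[0],q[1],21,70,19.5),cam))-b
    s=least_squares(f,c[:2],loss="soft_l1"); print(round(d["p"],2),np.round(d["bbox"]),s.x.round(1),f(s.x).round(1))
go_to((602.3,-85.8,36,.16))
E
```

```text
time_s: 18.88
ee_pos: [598.5, -84.6, 106.8]
tcp_rot: [-0.001, 0.997, 0.083, -0.003]
contact_force: [-1.2, -0.3, 0.9]
opening: 77.0
finger_force: 0.0
0.96 [333. 254.  95. 122.] [602.8 -88.1] [ 0.2  1.9 -0.2 -1.2]
0.84 [18. 36. 36. 64.] [669.   30.4] [ -0.9  -1.2 135.1  54.4]
now [601.2 -85.4 110.2] h 0.1648 t 18.98 open 77.0
(602.3, -85.8, 36, 0.16) -> [0.0013, 0.0008, 0.0989] 0.0015 rows>= 2
```

```bash
python3 -m creep '[[[0.002,0.002,0.04,0,0.8],[0.002,0.002,0.07,0,0.8],[0.002,0.002,0.094,0,0.8],[0.002,0.002,0.097,0,0.8],[0.002,0.002,0.097,0,-1],[0.002,0.002,0.097,0,-1],[0.002,0.002,0.097,0,-1],[0.002,0.002,0.097,0,-1],[0.002,0.002,0.097,0,-1],[0.002,0.002,0.097,0,-1],[0.002,0.002,0.097,0,-1],[0.002,0.002,0.06,0,-1],[0.002,0.002,0,0,-1],[0.002,0.002,-0.08,0,-1],[0.002,0.002,-0.1,0,-1],[0.002,0.002,-0.1,0,-1]]]'
python3 -c "
from h import *
go_to((401,292,184,.16),(401,292,60,.16))"
```

```text
time_s: 20.98
ee_pos: [602.9, -88.3, 184.9]
tcp_rot: [0.0, 0.997, 0.081, 0.001]
contact_force: [0.5, 0.9, -1.8]
opening: 40.7
finger_force: 60.6
now [602.9 -88.3 184.9] h 0.1625 t 20.98 open 40.7
(401, 292, 184, 0.16) -> [-0.1836, -0.5439, 0.0013] 0.0008 rows>= 7
(401, 292, 60, 0.16) -> [-0.1836, -0.5439, 0.1666] 0.0008 rows>= 8
```

```bash
python3 -m creep '[[[-0.1836,-0.5439,0.0013,0,-1],[-0.1836,-0.5439,0.0013,0,-1],[-0.1836,-0.5439,0.0013,0,-1],[-0.1836,-0.5439,0.0013,0,-1],[-0.1836,-0.5439,0.0013,0,-1],[-0.1836,-0.5439,0.0013,0,-1],[-0.1836,-0.5439,0.0013,0,-1],[-0.1836,-0.5439,0.0013,0,-1],[-0.1836,-0.5439,0.0013,0,-1],[-0.1836,-0.5439,0.0013,0,-1],[-0.1836,-0.5439,0.0013,0,-1],[-0.1836,-0.5439,0.0013,0,-1]]]'
python3 - <<'E'
from h import *
go_to((401,292,44,.16))
im=vision.grab_frame("wrist"); cv2.imwrite("pics/w11.png",im[:,:,::-1])
E
```

```text
time_s: 22.48
ee_pos: [401.2, 291.5, 183.3]
tcp_rot: [0.0, 0.997, 0.08, -0.0]
contact_force: [0.3, -0.0, -0.8]
opening: 40.5
finger_force: 60.9
now [401.2 291.5 183.3] h 0.1612 t 22.48 open 40.5
(401, 292, 44, 0.16) -> [-0.0001, -0.0007, 0.1858] 0.0004 rows>= 3
```

View pics/w11.png

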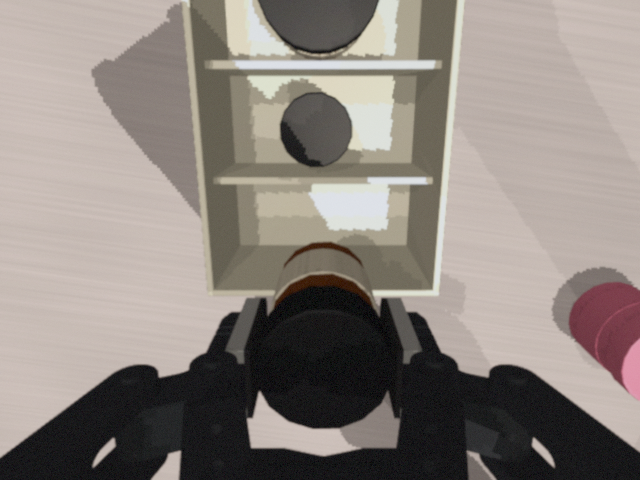

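The second shaker is held over the last narrow compartment (divider at row 180, end wall at row 293). Lowering.

```bash
python3 -m creep '[[[0,-0.0007,0.06,0,-1],[0,-0.0007,0.11,0,-1],[0,-0.0007,0.15,0,-1],[0,-0.0007,0.17,0,-1],[0,-0.0007,0.182,0,-1],[0,-0.0007,0.188,0,-1],[0,-0.0007,0.188,0,-1],[0,-0.0007,0.188,0,-1]]]'
```

```text
time_s: 23.52
ee_pos: [401.2, 292.9, 43.1]
tcp_rot: [-0.0, 0.997, 0.081, 0.001]
contact_force: [0.5, 0.9, -1.4]
opening: 40.4
finger_force: 60.9
```

```bash
python3 -m creep '[[[0,0,0.003,0,-1],[0,0,0.004,0,-1],[0,0,0.004,0,-1]]]'
```

```text
time_s: 23.9
ee_pos: [401.8, 293.3, 42.1]
tcp_rot: [0.001, 0.997, 0.081, 0.001]
contact_force: [-3.5, -4.1, 17.8]
opening: 40.6
finger_force: 62.6
```

```bash
python3 -m creep '[[[0,0,0,0,0.5],[0,0,0,0,0.5],[0,0,0,0,0.5],[0,0,0,0,0.5],[0,0,-0.03,0,0.5],[0,0,-0.08,0,0.5],[0,0,-0.15,0,0.5],[0,0,-0.22,0,0.5],[0,0,-0.22,0,0.5]]]'
python3 - <<'E'
from h import *
go_to((430,-289,210,.21))
im=vision.grab_frame("wrist"); cv2.imwrite("pics/w12.png",im[:,:,::-1])
E
```

```text
time_s: 25.02
ee_pos: [402.8, 294.4, 208.4]
tcp_rot: [-0.001, 0.997, 0.081, 0.004]
contact_force: [-0.2, -0.8, -1.2]
opening: 64.0
finger_force: 0.0
now [402.8 294.4 208.4] h 0.1624 t 25.02 open 64.0
(430, -289, 210, 0.21) -> [-0.09, 0.7735, -0.0021] -0.0152 rows>= 10
```

View pics/w12.png

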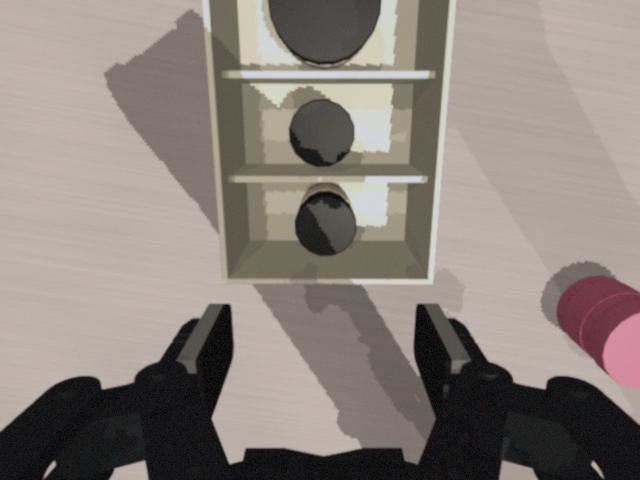

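All three jars stand upright in their compartments: caps at (326,222), (322,132) and (325,15). Now to the lid.

```bash
python3 -m creep '[[[0.0645,0.4077,0,0,0.5],[0.0645,0.4077,0,0,0.5],[0.0645,0.4077,0,0,0.5],[0.0645,0.4077,0,0,0.5],[0.0645,0.4077,0,0,0.5],[-0.09,0.7735,-0.002,-0.0152,0.5],[-0.09,0.7735,-0.002,-0.0152,0.5],[-0.09,0.7735,-0.002,-0.0152,0.5],[-0.09,0.7735,-0.002,-0.0152,0.5],[-0.09,0.7735,-0.002,-0.0152,0.5],[-0.09,0.7735,-0.002,-0.0152,0.5],[-0.09,0.7735,-0.002,-0.0152,0.5],[-0.09,0.7735,-0.002,-0.0152,0.5]]]'
python3 - <<'E'
from h import *
import pickle
cam=vision.camera_params("wrist"); im=vision.grab_frame("wrist"); cv2.imwrite("pics/w13.png",im[:,:,::-1])
for d in spotter.regions_of("lid","wrist"): print(round(d["p"],2),np.round(d["bbox"]),fitbox([d["region"]],[cam],238,154,6,14,[441,-287,.21]))
c1,_=pickle.load(open("w1.pkl","rb"))
print(onplane(327,169,46,c1)); print(proj([[441.5,-287,46],[441.5,-287,14]],cam))
go_to((441.5,-287,22,.21))
E
```

```text
time_s: 26.7
ee_pos: [428.5, -288.9, 205.3]
tcp_rot: [-0.0, 0.994, 0.106, -0.0]
contact_force: [0.0, 0.8, 0.1]
opening: 64.1
finger_force: 0.0
0.61 [326. 169. 216. 305.] (array([ 4.41561829e+02, -2.86675340e+02,  2.13681422e-01]), np.float64(0.023778113838926584))
[ 443.12706182 -286.27725622   46.        ]
[[325.17899139 194.8995433 ]
 [325.06525272 186.56730145]]
now [ 428.5 -289.4  205.8] h 0.2129 t 26.8 open 64.1
(441.5, -287, 22, 0.21) -> [0.0176, 0.0006, 0.245] 0.0009 rows>= 3
```

View pics/w13.png

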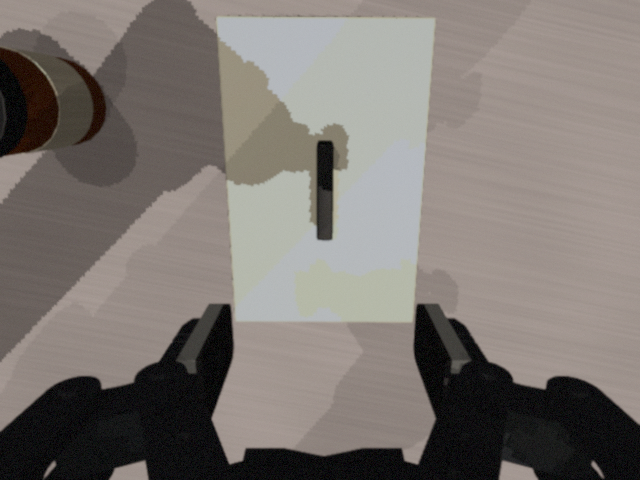

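The lid is square to the tool, with the handle centred at (325,190). Grasping.

```bash
python3 -m creep '[[[0.0176,0.0006,0.07,0,0.5],[0.0176,0.0006,0.14,0,0.5],[0.0176,0.0006,0.2,0,0.5],[0.0176,0.0006,0.23,0,0.5],[0.0176,0.0006,0.243,0,0.5],[0.0176,0.0006,0.243,0,0.5],[0.0176,0.0006,0.243,0,-1],[0.0176,0.0006,0.243,0,-1],[0.0176,0.0006,0.243,0,-1],[0.0176,0.0006,0.243,0,-1],[0.0176,0.0006,0.243,0,-1],[0.0176,0.0006,0.243,0,-1],[0.0176,0.0006,0.243,0,-1],[0.0176,0.0006,0.243,0,-1]]]'
```

```text
time_s: 28.55
ee_pos: [441.5, -288.7, 24.7]
tcp_rot: [0.0, 0.994, 0.105, 0.0]
contact_force: [-1.4, 0.7, 5.2]
opening: 10.6
finger_force: 62.6
```

```bash
python3 -m creep '[[[0,0,-0.03,0,-1],[0,0,-0.08,0,-1],[0,0,-0.16,0,-1],[0,0,-0.24,0,-1],[0,0,-0.26,0,-1],[0,0,-0.26,0,-1],[0,0,-0.26,0,-1]]]'
python3 -c "
from h import *
go_to((476.6,304,220,.16))"
```

```text
time_s: 29.42
ee_pos: [439.6, -287.7, 215.9]
tcp_rot: [-0.002, 0.994, 0.105, -0.002]
contact_force: [0.4, -0.3, -3.2]
opening: 10.8
finger_force: 61.4
now [ 439.6 -287.7  215.9] h 0.2103 t 29.43 open 10.8
(476.6, 304, 220, 0.16) -> [0.213, -0.7612, -0.0054] 0.016 rows>= 10
```

```bash
python3 -m creep '[[[0.007,-0.025,-0.0054,0,-1],[0.02,-0.07,-0.0054,0,-1],[0.036,-0.13,-0.0054,0,-1],[0.053,-0.19,-0.0054,0,-1],[0.07,-0.25,-0.0054,0,-1],[0.087,-0.31,-0.0054,0,-1],[0.104,-0.37,-0.0054,0.004,-1],[0.121,-0.43,-0.0054,0.008,-1],[0.138,-0.49,-0.0054,0.012,-1],[0.154,-0.55,-0.0054,0.016,-1],[0.17,-0.61,-0.0054,0.016,-1],[0.187,-0.67,-0.0054,0.016,-1],[0.2,-0.72,-0.0054,0.016,-1],[0.21,-0.75,-0.0054,0.016,-1],[0.213,-0.7612,-0.0054,0.016,-1],[0.213,-0.7612,-0.0054,0.016,-1],[0.213,-0.7612,-0.0054,0.016,-1],[0.213,-0.7612,-0.0054,0.016,-1]]]'
python3 - <<'E'
from h import *
go_to((476.6,304,125,.16),(476.6,304,110,.16))
for n,L,W,z0,z1,x0 in (("lid",238,154,196,204,[476,304,.16]),):
  for cam in ("scene","side"):
    c=vision.camera_params(cam); im=vision.grab_frame(cam); cv2.imwrite(f"pics/{cam}2.png",im[:,:,::-1])
    for d in spotter.regions_of(n,cam): print(cam,round(d["p"],2),np.round(d["bbox"]),fitbox([d["region"]],[c],L,W,z0,z1,x0))
a=cv2.imread("pics/side2.png")[130:430,180:520]; b=cv2.imread("pics/scene2.png")[80:380,300:600]; cv2.imwrite("pics/c2.png",np.hstack([a,b]))
E
```

```text
time_s: 31.68
ee_pos: [478.3, 302.0, 222.7]
tcp_rot: [0.001, 0.997, 0.079, 0.0]
contact_force: [-0.6, -0.4, -3.2]
opening: 10.8
finger_force: 61.3
now [478.3 302.  222.7] h 0.1583 t 31.68 open 10.8
(476.6, 304, 125, 0.16) -> [-0.0018, -0.0031, 0.1303] -0.0006 rows>= 2
(476.6, 304, 110, 0.16) -> [-0.0018, -0.0031, 0.1503] -0.0006 rows>= 2
scene 0.59 [432. 143. 116.  62.] (array([4.70298563e+02, 3.08575541e+02, 1.63691154e-01]), np.float64(0.10239827539746704))
side 0.64 [318. 301. 138.  79.] (array([4.80758383e+02, 2.95997762e+02, 1.56185351e-01]), np.float64(0.07583634719710675))
```

View pics/c2.png

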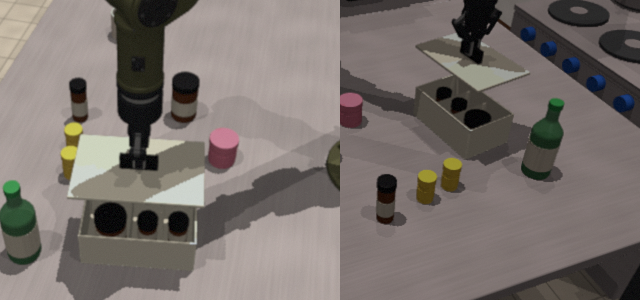

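The lid hangs level and aligned over the packed caddy. I lower it to just above the rim and read the pose.

```bash
python3 -m creep '[[[-0.002,-0.002,0.04,0,-1],[-0.002,-0.002,0.08,0,-1],[-0.002,-0.002,0.11,0,-1],[-0.002,-0.002,0.13,0,-1],[-0.002,-0.002,0.13,0,-1],[-0.002,-0.002,0.13,0,-1]]]'
python3 -c "
from h import *
go_to((476.6,304,118,.16),(476.6,304,110,.16),(476.6,304,108,.16))"
```

```text
time_s: 32.62
ee_pos: [476.9, 304.9, 126.2]
tcp_rot: [-0.0, 0.997, 0.08, 0.001]
contact_force: [0.3, 0.2, -3.1]
opening: 11.0
finger_force: 61.1
now [476.9 304.9 126.2] h 0.16 t 32.62 open 11.0
(476.6, 304, 118, 0.16) -> [-0.0005, 0.0012, 0.0109] 0.0 rows>= 1
(476.6, 304, 110, 0.16) -> [-0.0005, 0.0012, 0.0216] 0.0 rows>= 1
(476.6, 304, 108, 0.16) -> [-0.0005, 0.0012, 0.0243] 0.0 rows>= 1
```

```bash
python3 -m creep '[[[0,0.001,0.006,0,-1],[0,0.001,0.012,0,-1],[0,0.001,0.018,0,-1],[0,0.001,0.022,0,-1],[0,0.001,0.022,0,-1]]]'
```

```text
time_s: 33.25
ee_pos: [476.4, 303.8, 108.7]
tcp_rot: [0.0, 0.997, 0.08, 0.0]
contact_force: [-0.5, -1.2, -1.4]
opening: 10.5
finger_force: 61.5
```

```bash
python3 -m creep '[[[0,0,0.002,0,-1],[0,0,0.0027,0,-1],[0,0,0.0027,0,-1]]]'
```

```text
time_s: 33.62
ee_pos: [476.5, 303.8, 108.7]
tcp_rot: [0.001, 0.997, 0.08, 0.0]
contact_force: [-4.4, -4.2, 12.0]
opening: 10.5
finger_force: 63.5
```

Seated contact at the expected height. Release and rise, then check.

```bash
python3 -m creep '[[[0,0,0,0,0.3],[0,0,0,0,0.3],[0,0,0,0,0.3],[0,0,0,0,0.3],[0,0,-0.02,0,0.3],[0,0,-0.06,0,0.3],[0,0,-0.12,0,0.3],[-0.05,0,-0.2,0,0.3],[-0.05,0,-0.26,0,0.3],[-0.05,0,-0.26,0,0.3],[-0.05,0,-0.26,0,0.3]]]'
python3 - <<'E'
from h import *
go_to()
for cam in ("wrist","scene","side"):
    c=vision.camera_params(cam); im=vision.grab_frame(cam); cv2.imwrite(f"pics/{cam}3.png",im[:,:,::-1])
    for d in spotter.regions_of("lid",cam)[:1]: print(cam,round(d["p"],2),np.round(d["bbox"]),fitbox([d["region"]],[c],238,154,90,98,[476,304,.16]))
a=cv2.imread("pics/side3.png")[180:480,180:520]; b=cv2.imread("pics/wrist3.png"); b=cv2.resize(b,(400,300)); cv2.imwrite("pics/c3.png",np.hstack([a,b]))
E
```

```text
time_s: 35.0
ee_pos: [439.4, 297.7, 301.9]
tcp_rot: [0.0, 0.997, 0.08, 0.0]
contact_force: [0.5, -0.3, 0.2]
opening: 55.8
finger_force: 0.0
now [439.4 297.7 301.9] h 0.1601 t 35.0 open 55.8
wrist 0.6 [324. 145. 213. 287.] (array([4.79476423e+02, 3.04929693e+02, 1.59571245e-01]), np.float64(0.014268727705113005))
scene 0.62 [426. 181. 104.  67.] (array([4.78183938e+02, 3.00966702e+02, 1.87961617e-01]), np.float64(0.075715859030837))
side 0.91 [318. 342. 131.  74.] (array([4.78020050e+02, 3.03461670e+02, 1.71201801e-01]), np.float64(0.036956521739130443))
```

View pics/c3.png

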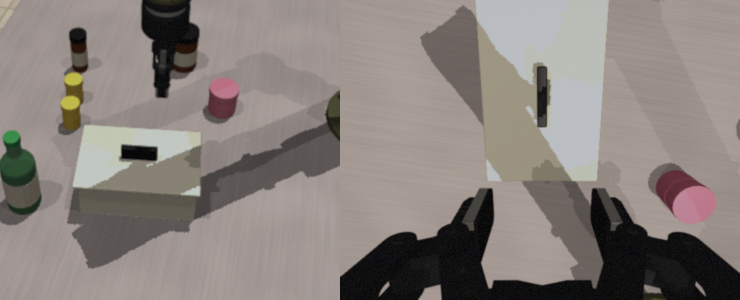

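The lid sits level on the rim, within about 3 mm of centre and at yaw 0.16 like the caddy. The gripper is clear. Handing in.

```bash
python3 -c "
from plant import order
print(order.close_job())"
```

```text
the job is handed in; nothing more can be done
None
```

The caddy is packed and the job is handed in at about 35 s of the 106 s allowed: all three short jars stand upright in their compartments, the lid looks level and within about 3 mm of centre, and the other items were left alone; no verdict came back.

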